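Count three brass feet into the slot of a lacquer shop's counting board

ROBOT

A 6-joint arm with a two-finger parallel gripper is mounted at the origin on the work surface. World frame = base frame: x ahead of the robot, y to its left, z up, the work surface at z = 0. Lengths are in m, angles in rad, forces in N, time in s.
With the tool pointing down it reaches from about 0.275 to 0.825 m from the base axis. Payload 4.9 kg.
Tool frame: the origin (TCP) lies at the very end of the fingers, on their centre line; the grasp point (between the pads) lies r.hold_point_z behind it (r.hold_point_z is the distance from the TCP to the grasp point, in m); x points along the fingers, y is the direction in which the jaws open and shut, and the axes are right-handed (so a half turn about x gives the same grasp; the last joint's range is limited). The gripper opens to 85 mm and grips with 20 to 120 N. Pads are 22 mm wide; open, the fingers measure 114 mm over their backs; the gripper's body (76 mm by 85 mm) begins 54 mm behind the grasp point. The pads swing forward as they close: fully open they stand 13 mm farther back than shut.
Start: joints at [-1.378, 0.326, -0.193, 1.052, 0, 1.437], TCP at [0.177, -0.521, 0.231] pointing down, gripper open.
Joint ranges: [-2.65, 2.65], [-0.97, 1.79], [-1.3, 1.35], [-1.93, 2.1], [-1.47, 1.37], [-3.14, 3.14]. Speed limits (rad/s): [2.57, 2.57, 3.14, 3.14, 3.14, 3.14].

INTERFACE

Orientations are given as [roll, pitch, yaw] about the fixed x, y, z axes, in that order (R = Rz(yaw) Ry(pitch) Rx(roll)).
In Python, from rig import r gives the robot as it stands.
- The arm moves only by the tool play_rows, never from a script. Its argument "motion" is a list of rows, each a list of 7 numbers: the opening, from -1 (shut) to 1 (fully open), then the shift along the tool's x, y, z scaled (see below), then the turn, a rotation vector about the tool's x, y, z scaled (see below). A call has 1 to 5 rows; each row is the pose to reach, as a shift and turn from the pose commanded when the call began, along the tool's axes at that moment; what a row does not reach only later rows make up. The controller multiplies each number of a shift by 0.5 m and each number of a turn by pi/2 rad. A row lasts 1/12 s, in which the tool goes at most 41.7 mm and 7.16 degrees, less where a joint would pass 70% of its speed; a pose out of reach is approached as far as the arm can. A call with a number of a shift or a turn outside -1 to 1 is refused whole. A call with a gripper value outside its range is refused whole. The fingers move at their own pace and stop on an object; the grip force is fixed at half the most. Time passes only in rows, so rows that repeat a pose let the fingers close. It gives the time, the measured TCP pose, the force and the opening at its end, in the units of the state.
- r.read_state(): the state, without advancing time (a new reading comes with each control period).
- r.read_camera(name): name is "side" or "top" or "wrist"; returns (picture, depth): 400x640x3 uint8, red, green, blue; 400x640 float32, m along the optical axis (not along the pixel's ray), 0 where there is no reading.
- r.camera_info(name): a dict with "camera_matrix" (3x3 intrinsics, pixels), "distortion" ([k1, k2, p1, p2, k3] as OpenCV has them; the pictures are not rectified), "R" (3x3) and "t" (3): a world point X has camera coordinates R X + t. Camera axes: x right, y down, z forward; pixel columns grow to the right and rows downward; lengths in m; the calibration is good to about 2 mm. A picture is of the moment at which its call begins: read the wrist's pose just before it. camera_info takes no time and is no camera call; for the wrist camera it gives the pose at the moment of the call.
- r.close_job(): hands the job in, once; it reports no verdict.
Trained networks look in the newest picture that a camera, given by its name, has taken for a name from the list of things; names that differ only in an ending like _2 or _b are one class to them, and where a whole thing is asked for, a point or a joint stands for the part that bears it (a point fixed in the world has none). Each returns a list of dicts, best first, with "score" (0 to 1); they miss things now and then, are a little off and sometimes report something else, mostly with a low value. They report only what shows in the picture. A call takes as long as a camera call. They do not tell look-alikes from the thing itself.
- r.trace(label, camera): "region" (400x640 bool, what is visible of it) and "pixel" ([column, row] in pixels, amid what is visible of it).
The state is a dict: "time_s": time; "joint_pos": joint angles; "qd": joint speeds; "tau": joint torques, N m; "tcp_pos": TCP position; "ee_rot": TCP orientation; "force": force on the tool from outside, world axes, zero at the start; "moment": the same for the moment, N m; "width": finger opening in m.
Only numpy, scipy, OpenCV 4.12 (cv2) and the standard library are available. Lean on these libraries where they do the work, as an engineer would, in place of code of your own. Each camera call takes 0.05 s, during which the arm holds its last target. There are 200 camera calls.

TASK

Count out one set of box feet: with the fingertips, push the three brass feet across the red bed of the counting board and through the narrow brass gate into its slot, one foot at a time, so that all three stand wholly inside the slot. Each foot only slides: never pick one up, tip it or pass it over the wall, and get each one wholly into the slot while those still waiting stay wholly out in the bed. Leave the two bone lid knobs on the board, the round lacquer box and the bottle where they stand.

Things in the scene. Friction and masses are not known exactly. Their poses are not given: they have to be found in the camera images.
- board: the counting board: heavy, black-lacquered, does not move, 220 (x) by 300 (y) by 15 mm thick, level on the table. Milled 6 mm deep into its top, with a red floor 9 mm above the table: a bed (x -98 to 98, y -138 to 24 mm) and, out of the middle of the bed's +y wall, a slot (x -19 to 19, y 24 to 136 mm, closed end). Origin: centre of its underside; z up; y points from the bed into the slot.
- gate (a point): the gate, the slot's mouth: middle of the 38 mm opening between two rounded brass cheeks (6 mm radius), on the red floor, in the plane of the bed's +y wall. Axes as the board's. The slot runs 112 mm on from here and holds three feet in a row with 22 mm to spare; a foot is wholly in when its centre is 15 mm beyond the gate.
- slot_end (a point): the middle of the slot's closed end, on the red floor, 112 mm beyond the gate along the board's y. All walls of bed and slot are 6 mm high and end at the flat black top, so a fingertip kept just above the black top clears them and still meets the side of a foot.
- foot1: a turned brass box foot, an upright round button 30 mm in diameter (straight side up to 13 mm, then bevelled to a 25 mm flat top) and 16 mm high, about 55 g, loose, standing on the red floor of the counting board, 10 mm proud of the board's black top. Origin at the centre of its underside, z up. The three feet are alike.
- foot2: a turned brass box foot, an upright round button 30 mm in diameter (straight side up to 13 mm, then bevelled to a 25 mm flat top) and 16 mm high, about 55 g, loose, standing on the red floor of the counting board, 10 mm proud of the board's black top. Origin at the centre of its underside, z up. The three feet are alike.
- foot3: a turned brass box foot, an upright round button 30 mm in diameter (straight side up to 13 mm, then bevelled to a 25 mm flat top) and 16 mm high, about 55 g, loose, standing on the red floor of the counting board, 10 mm proud of the board's black top. Origin at the centre of its underside, z up. The three feet are alike.
- knob1: a turned bone-white lid knob, loose, 22 mm in diameter and 35 mm high, standing on the red bed floor in a corner beside the gate wall. Origin at the centre of its underside. Not part of the job: it stays standing where it is.
- knob2: a turned bone-white lid knob, loose, 22 mm in diameter and 35 mm high, standing on the red bed floor in a corner beside the gate wall. Origin at the centre of its underside. Not part of the job: it stays standing where it is.
- lacquer_box: a closed round black lacquer box with red and gold bands, 90 mm in diameter, 75 mm high, standing on the table beside the board's +x long side. Origin at the centre of its underside. A bystander.
- bottle: a small white squeeze bottle with a needle spout, 34 mm in diameter, 104 mm high, standing on the table beyond the slot end of the board. Origin at the centre of its underside. A bystander.
Mind the look-alikes: they are no part of the job. What is shaped like the foot1 but green, purple or turquoise is not meant.

How it is judged:
On the way, in this order (a step that is already met when the one before it is completed fails the run):
1. one foot is wholly in the slot, the other two wholly out in the bed (((y of foot1 in the frame of gate between 0.0135 and 0.112 m and x of foot1 in the frame of gate between -0.006 and 0.006 m and z of each of foot1, foot2, foot3 in the frame of gate below 0.003 m and y of each of foot2, foot3 in the frame of gate below -0.0135 m) or (y of each of foot1, foot3 in the frame of gate below -0.0135 m and z of each of foot1, foot2, foot3 in the frame of gate below 0.003 m and y of foot2 in the frame of gate between 0.0135 and 0.112 m and x of foot2 in the frame of gate between -0.006 and 0.006 m) or (y of each of foot1, foot2 in the frame of gate below -0.0135 m and z of each of foot1, foot2, foot3 in the frame of gate below 0.003 m and y of foot3 in the frame of gate between 0.0135 and 0.112 m and x of foot3 in the frame of gate between -0.006 and 0.006 m))), for 0.2 s.
2. two feet are wholly in the slot, the third wholly out in the bed (((y of foot1 in the frame of gate between 0.0135 and 0.112 m and x of foot1 in the frame of gate between -0.006 and 0.006 m and z of each of foot1, foot2, foot3 in the frame of gate below 0.003 m and y of foot2 in the frame of gate between 0.0135 and 0.112 m and x of foot2 in the frame of gate between -0.006 and 0.006 m and y of foot3 in the frame of gate below -0.0135 m) or (y of foot1 in the frame of gate between 0.0135 and 0.112 m and x of foot1 in the frame of gate between -0.006 and 0.006 m and z of each of foot1, foot2, foot3 in the frame of gate below 0.003 m and y of foot2 in the frame of gate below -0.0135 m and y of foot3 in the frame of gate between 0.0135 and 0.112 m and x of foot3 in the frame of gate between -0.006 and 0.006 m) or (y of foot1 in the frame of gate below -0.0135 m and z of each of foot1, foot2, foot3 in the frame of gate below 0.003 m and y of foot2 in the frame of gate between 0.0135 and 0.112 m and x of foot2 in the frame of gate between -0.006 and 0.006 m and y of foot3 in the frame of gate between 0.0135 and 0.112 m and x of foot3 in the frame of gate between -0.006 and 0.006 m))), for 0.2 s.
3. all three feet are wholly in the slot ((y of foot1 in the frame of gate between 0.0135 and 0.112 m and x of foot1 in the frame of gate between -0.006 and 0.006 m and z of each of foot1, foot2, foot3 in the frame of gate below 0.003 m and y of foot2 in the frame of gate between 0.0135 and 0.112 m and x of foot2 in the frame of gate between -0.006 and 0.006 m and y of foot3 in the frame of gate between 0.0135 and 0.112 m and x of foot3 in the frame of gate between -0.006 and 0.006 m)), for 0.2 s.
At the end, for the whole second after the job is handed in: All three brass feet stand at rest and upright (within 0.1 rad) on the slot's floor, each wholly past the gate (centre at least 13.5 mm beyond its plane, the foot's radius less 1.5 mm); the two lid knobs, the lacquer box and the bottle stand upright within 8 mm of where they were (y of foot1 in the frame of gate between 0.0135 and 0.112 m and x of foot1 in the frame of gate between -0.006 and 0.006 m and z of each of foot1, foot2, foot3 in the frame of gate below 0.003 m and angle between each of foot1, foot2, foot3, knob1, knob2, lacquer_box, bottle's own z axis and vertical below 0.1 rad and linear speed of each of foot1, foot2, foot3 below 0.01 m/s and y of foot2 in the frame of gate between 0.0135 and 0.112 m and x of foot2 in the frame of gate between -0.006 and 0.006 m and y of foot3 in the frame of gate between 0.0135 and 0.112 m and x of foot3 in the frame of gate between -0.006 and 0.006 m and distance of each of knob1, knob2, lacquer_box, bottle from where it was at the start of the episode below 0.008 m); the robot touches nothing.
It fails at once if a brass foot is lifted or tipped: it rises more than 5 mm off the red floor, or leans more than 0.6 rad ((z of foot1 in the frame of gate above 0.005 m or angle between foot1's own z axis and vertical above 0.6 rad) or (z of foot2 in the frame of gate above 0.005 m or angle between foot2's own z axis and vertical above 0.6 rad) or (z of foot3 in the frame of gate above 0.005 m or angle between foot3's own z axis and vertical above 0.6 rad)).
It fails at once if a foot is pushed with the arm or the gripper's body instead of the fingers (over 1 N) (contact force between the arm and foot1 above 1 N or contact force between the arm and foot2 above 1 N or contact force between the arm and foot3 above 1 N).
It fails at once if a lid knob, the lacquer box or the bottle is moved more than 8 mm or knocked over ((distance of knob1 from where it was at the start of the episode above 0.008 m or angle between knob1's own z axis and vertical above 0.35 rad) or (distance of knob2 from where it was at the start of the episode above 0.008 m or angle between knob2's own z axis and vertical above 0.35 rad) or (distance of lacquer_box from where it was at the start of the episode above 0.008 m or angle between lacquer_box's own z axis and vertical above 0.35 rad) or (distance of bottle from where it was at the start of the episode above 0.008 m or angle between bottle's own z axis and vertical above 0.35 rad)).
It also fails if it takes over 61 s, if anything falls off the work surface, if the arm or the gripper's body presses on something with over 40 N, if the wrist force passes 120 N, or if a joint passes its speed limit or range.

## Working session

There is one attempt and no reset: what is moved stays moved. The work goes in short steps, Python scripts to look and compute and a tool call to move; the robot and the scene stay as the last step left them, time stands still between calls to the robot, and variables do not carry over. Pictures are saved under pics/ and viewed, about 8 in all and at most 12, crops included, and the job is handed in when it is done.

Besides the shell and the picture viewer there is one more tool, called after "Emit:" as name([rows], argument=value, ...), one row to a line, values as JSON. play_rows: Moves the arm, as the interface text tells. Its arguments: {"type":"object","properties":{"motion":{"type":"array"}},"required":["motion"]}

```bash
ls; mkdir -p pics
python3 - <<'E'
from rig import r
import cv2,numpy as np
s=r.read_state();print({k:np.round(v,4).tolist() for k,v in s.items()},r.hold_point_z)
for c in ("top","side"):
    p,d=r.read_camera(c);cv2.imwrite(f"pics/{c}0.png",p[:,:,::-1]);np.savez(f"pics/{c}0.npz",p=p,d=d)
    i=r.camera_info(c);print(c,{k:np.round(v,3).tolist() for k,v in i.items()})
    for l in ("foot1","knob1","lacquer_box","bottle","board"):
        print(l,[(round(x["score"],2),np.round(x["pixel"],1).tolist(),int(x["region"].sum())) for x in r.trace(l,c)])
E
```

```text
pics
{'time_s': 0.0, 'joint_pos': [-1.3782, 0.327, -0.1936, 1.052, -0.0, 1.4366], 'qd': [0.0001, -0.0012, -0.0009, 0.0003, 0.0011, 0.0], 'tau': [-0.0013, -44.3396, 26.2441, 0.0153, 0.0, 0.0], 'tcp_pos': [0.1764, -0.5203, 0.2305], 'ee_rot': [-1.6967, 1.569, 1.7718], 'force': [0.0011, 1.0527, -0.0652], 'moment': [-0.0242, -0.0661, 0.0189], 'width': 0.0854} 0.0187
top {'camera_matrix': [[411.536, 0.0, 321.298], [0.0, 411.536, 199.194], [0.0, 0.0, 1.0]], 'distortion': [-0.028, 0.0, 0.0, 0.0, 0.0], 'R': [[0.013, -1.0, 0.014], [-0.993, -0.015, -0.12], [0.12, -0.012, -0.993]], 't': [0.047, 0.575, 0.683]}
foot1 [(0.81, [367.6, 189.3], 229), (0.76, [366.7, 259.9], 253), (0.76, [420.1, 326.7], 272), (0.73, [380.3, 230.5], 206), (0.63, [452.8, 224.8], 260), (0.57, [443.5, 175.6], 197), (0.51, [322.7, 213.2], 19413), (0.43, [310.3, 251.3], 114)]
knob1 [(0.67, [310.3, 250.7], 115), (0.53, [329.7, 172.0], 135)]
lacquer_box [(0.7, [367.7, 116.4], 2427)]
bottle [(0.69, [216.4, 144.1], 465), (0.47, [323.9, 212.7], 19938)]
board [(0.61, [362.6, 259.5], 186), (0.59, [319.2, 217.3], 19834)]
side {'camera_matrix': [[382.223, 0.0, 319.515], [0.0, 382.223, 202.129], [0.0, 0.0, 1.0]], 'distortion': [-0.071, 0.0, 0.0, 0.0, 0.0], 'R': [[-0.844, -0.536, -0.005], [-0.259, 0.416, -0.871], [0.469, -0.734, -0.49]], 't': [0.51, 0.165, 0.528]}
foot1 [(0.64, [347.9, 177.3], 100), (0.57, [385.9, 214.0], 170), (0.48, [361.4, 202.3], 156), (0.46, [385.5, 181.5], 122), (0.43, [451.0, 207.3], 138), (0.17, [301.5, 202.1], 159)]
knob1 [(0.63, [299.2, 201.5], 144), (0.61, [353.2, 233.2], 200)]
lacquer_box [(0.85, [281.6, 174.4], 1479)]
bottle [(0.89, [208.9, 241.2], 788)]
board [(0.91, [320.5, 229.4], 9596), (0.54, [385.8, 212.5], 181)]
```

Run:
```python
import cv2
p=cv2.imread("pics/top0.png");cv2.imwrite("pics/top0c.png",cv2.resize(p[80:350,190:490],None,fx=2.2,fy=2.2,interpolation=cv2.INTER_CUBIC))
```

```text
(no output)
```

View pics/top0c.png

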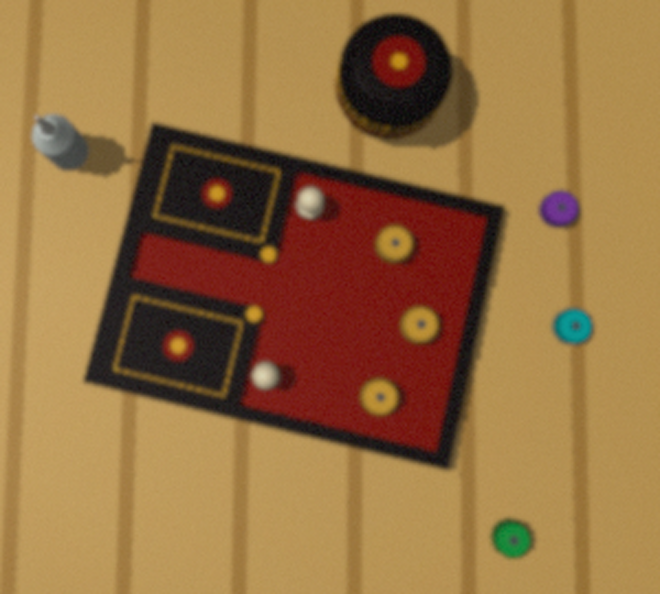

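The three brass feet show in the top picture at about (368,189), (380,230) and (367,260). The look-alikes are purple (443,176), turquoise (453,225) and green (420,327), all off the board. The knobs are at (330,172) and (310,251), and the slot points left, towards the bottle.

```bash
cat > h.py <<'E'
import numpy as np,cv2
from scipy.optimize import minimize,least_squares
from rig import r
BED=[(-98,-138),(98,-138),(98,24),(19,24),(19,136),(-19,136),(-19,24),(-98,24)]
OUT=[(-110,-150),(110,-150),(110,150),(-110,150)]
def proj(X,i):
    rv=cv2.Rodrigues(np.array(i["R"]))[0]
    return cv2.projectPoints(np.float64(X).reshape(-1,3),rv,np.float64(i["t"]),np.float64(i["camera_matrix"]),np.float64(i["distortion"]))[0][:,0]
def ray(px,i):
    u=cv2.undistortPoints(np.float64(px).reshape(-1,1,2),np.float64(i["camera_matrix"]),np.float64(i["distortion"]))[:,0]
    R=np.array(i["R"]);d=np.c_[u,np.ones(len(u))]@R
    return -R.T@np.array(i["t"]),d
def onz(px,i,z):
    o,d=ray(px,i);return o+d*((z-o[2])/d[:,2])[:,None]
def b2w(P,q,z=0):
    P=np.atleast_2d(np.float64(P))/1000;c,s=np.cos(q[2]),np.sin(q[2])
    return np.c_[q[0]+c*P[:,0]-s*P[:,1],q[1]+s*P[:,0]+c*P[:,1],np.full(len(P),z)]
def w2b(X,q):
    d=np.atleast_2d(X)[:,:2]-np.array(q[:2]);c,s=np.cos(q[2]),np.sin(q[2])
    return np.c_[c*d[:,0]+s*d[:,1],-s*d[:,0]+c*d[:,1]]*1000
def masks(p):
    hsv=cv2.cvtColor(p,cv2.COLOR_RGB2HSV).astype(int);h,s,v=hsv[...,0],hsv[...,1],hsv[...,2]
    red=((h<6)|(h>172))&(s>140)&(v>50)
    return red
def fit(p,i,q0,kind="red",k=4):
    red=masks(p)
    if kind=="red":
        n,l,st,_=cv2.connectedComponentsWithStats(red.astype(np.uint8));j=1+np.argmax(st[1:,4]);m=(l==j).astype(np.uint8)
        m=cv2.morphologyEx(m,cv2.MORPH_CLOSE,np.ones((3,3)))
    M=cv2.resize(m*255,None,fx=k,fy=k,interpolation=cv2.INTER_LINEAR)>127
    cs,_=cv2.findContours(M.astype(np.uint8),cv2.RETR_EXTERNAL,cv2.CHAIN_APPROX_NONE)
    M=cv2.drawContours(np.zeros(M.shape,np.uint8),cs,-1,1,-1)
    def cost(q):
        f=lambda z:[np.int32(((proj(b2w(BED,q,z),i)+.5)*k-.5)*16)]
        a=np.zeros(M.shape,np.uint8);cv2.fillPoly(a,f(.009),1,shift=4)
        b=np.zeros(M.shape,np.uint8);cv2.fillPoly(b,f(.015),1,shift=4)
        return np.sum((a&b)!=M)/k/k
    best=None
    for st in (.02,.006,.003):
        S=np.vstack([q0,q0+np.diag([st,st,st*4])])
        o=minimize(cost,q0,method="Nelder-Mead",options=dict(initial_simplex=S,xatol=1e-5,fatol=.05));q0=o.x
    return o.x,o.fun,M.sum()/k/k
E
python3 - <<'E'
from h import *
z0=None
for c in("top","side"):
    f=np.load(f"pics/{c}0.npz");i=r.camera_info(c)
    if z0 is None:
        z0=np.r_[onz([[190+277/2.2,80+295/2.2]],i,.015)[0,:2],-.23]; print("init",z0)
    q=fit(f["p"],i,z0);print(c,np.round(q[0],4),q[1:])
    if c=="top":Q=q[0];z0=Q
    # depth check on red floor
    red=masks(f["p"]);ys,xs=np.nonzero(red&(f["d"]>0));o,d=ray(np.c_[xs,ys],i)
    print(" z red median",np.median((o+d*f["d"][ys,xs][:,None])[:,2]))
it,is_=r.camera_info("top"),r.camera_info("side")
T=r.trace("foot1","top");S=r.trace("foot1","side")
for n,L,i in(("top",T,it),("side",S,is_)):
    for x in L:
        w=onz([x["pixel"]],i,.020)[0];print(n,round(x["score"],2),np.round(x["pixel"]),np.round(w,4),np.round(w2b(w,Q)[0],1))
for l,z in(("knob1",.03),("bottle",.05),("lacquer_box",.04)):
    for n,i in(("top",it),("side",is_)):
        for x in r.trace(l,n):
            w=onz([x["pixel"]],i,z)[0];print(l,n,np.round(w,3),np.round(w2b(w,Q)[0],1))
# two-view heights
for a in T[:6]:
    for b in S:
        o,d=ray([a["pixel"]],it);o2,d2=ray([b["pixel"]],is_)
        A=np.c_[d[0],-d2[0]];t,e,*_=np.linalg.lstsq(A,o2-o,rcond=None);g=np.linalg.norm(A@t-(o2-o))
        if g<.006:print("tri",np.round(a["pixel"]),np.round(b["pixel"]),np.round(o+d[0]*t[0],4),round(g,4))
E
```

```text
init [ 0.54986982  0.06400998 -0.23      ]
top [ 0.5523  0.0474 -0.2214] (np.float64(526.5625), np.float64(11326.75))
 z red median 0.009630089174224699
side [ 0.5506  0.0512 -0.2259] (np.float64(981.75), np.float64(3554.75))
 z red median 0.007043922763216637
top 0.81 [368. 189.] [ 0.5952 -0.0277  0.02  ] [ 58.3 -63.8]
top 0.76 [367. 260.] [ 0.4702 -0.0261  0.02  ] [-63.9 -89.7]
top 0.76 [420. 327.] [ 0.3569 -0.1188  0.02  ] [-154.2 -205. ]
top 0.73 [380. 230.] [ 0.522  -0.0502  0.02  ] [  -8.2 -101.8]
top 0.63 [453. 225.] [ 0.5338 -0.1797  0.02  ] [  31.8 -225.5]
top 0.57 [444. 176.] [ 0.6223 -0.165   0.02  ] [ 114.9 -191.8]
top 0.51 [323. 213.] [0.5512 0.052  0.02  ] [-2.1  4.3]
top 0.43 [310. 251.] [0.4839 0.0729 0.02  ] [-72.3   9.9]
side 0.64 [348. 177.] [ 0.6011 -0.1173  0.02  ] [  83.8 -149.9]
side 0.57 [386. 214.] [ 0.4591 -0.0118  0.02  ] [-78.  -78.2]
side 0.48 [361. 202.] [ 0.5207 -0.0281  0.02  ] [-14.3 -80.5]
side 0.46 [386. 182.] [ 0.518  -0.1433  0.02  ] [   8.4 -193.5]
side 0.43 [451. 207.] [ 0.3577 -0.1055  0.02  ] [-156.3 -191.9]
side 0.17 [302. 202.] [0.6255 0.0363 0.02  ] [73.9  5.2]
knob1 top [0.485 0.073 0.03 ] [-71.2  10. ]
knob1 top [0.624 0.041 0.03 ] [71.   9.2]
knob1 side [0.62  0.051 0.03 ] [65.6 18.7]
knob1 side [0.475 0.094 0.03 ] [-85.6  28.6]
bottle top [0.666 0.238 0.05 ] [ 68.9 211. ]
bottle top [0.549 0.05  0.05 ] [-3.4  2.4]
bottle side [0.648 0.265 0.05 ] [ 45.5 233.2]
lacquer_box top [ 0.723 -0.025  0.04 ] [182.8 -33.5]
lacquer_box side [ 0.715 -0.015  0.04 ] [172.4 -25.4]
tri [367. 260.] [386. 214.] [ 0.4699 -0.0276  0.0085] 0.0045
tri [367. 260.] [386. 182.] [ 0.4718 -0.0182  0.0845] 0.0033
tri [420. 327.] [451. 207.] [ 0.3558 -0.1203  0.0138] 0.0049
tri [453. 225.] [386. 214.] [ 0.5423 -0.2252 -0.116 ] 0.0008
tri [453. 225.] [386. 182.] [ 0.5352 -0.1873 -0.003 ] 0.0003
tri [444. 176.] [348. 177.] [ 0.6279 -0.1745 -0.0103] 0.0031
```

```bash
cat >> h.py <<'E'
from scipy.spatial.transform import Rotation as Ro
def plan(xyz,ang,s=None):
    """ang: world yaw of tool z; tool x down. prints scaled shift & turn from the measured pose"""
    s=s or r.read_state();R0=Ro.from_euler("xyz",s["ee_rot"]).as_matrix()
    z=np.array([np.cos(ang),np.sin(ang),0]);x=np.array([0,0,-1.]);R1=np.c_[x,np.cross(z,x),z]
    d=R0.T@(np.array(xyz)-s["tcp_pos"]);rv=Ro.from_matrix(R0.T@R1).as_rotvec()
    print("shift",np.round(d/.5,4).tolist(),"turn",np.round(rv/(np.pi/2),4).tolist(),"|mm| %.0f deg %.1f"%(np.linalg.norm(d)*1e3,np.degrees(np.linalg.norm(rv))))
E
python3 - <<'E'
from h import *
s=r.read_state();R0=Ro.from_euler("xyz",s["ee_rot"]).as_matrix();print(np.round(R0,3))
i=r.camera_info("wrist");print(np.round(i["R"],3),np.round(-np.array(i["R"]).T@i["t"],3),np.round(i["camera_matrix"],0).tolist())
E
```

```text
[[ 0.     0.321 -0.947]
 [-0.    -0.947 -0.321]
 [-1.     0.    -0.   ]]
[[ 0.321 -0.947 -0.   ]
 [-0.912 -0.309  0.268]
 [-0.254 -0.086 -0.963]] [ 0.241 -0.5    0.374] [[290.0, 0.0, 322.0], [0.0, 290.0, 200.0], [0.0, 0.0, 1.0]]
```

Run:
```python
from h import *
Q=[.5523,.0474,-.2214];plan(b2w([0,-30],Q,.25)[0],Q[2]-np.pi/2)
```

```text
shift [-0.0374, -0.784, -1.0453] turn [-0.651, 0.0, -0.0] |mm| 654 deg 58.6
```

Emit:
play_rows([
  [-0.53, -0.002, -0.03, -0.04, 0, 0, 0],
  [-0.53, -0.004, -0.07, -0.1, 0, 0, 0],
  [-0.53, -0.006, -0.12, -0.16, 0, 0, 0],
  [-0.53, -0.008, -0.165, -0.22, 0, 0, 0],
  [-0.53, -0.01, -0.21, -0.28, 0, 0, 0],
])

```text
time_s: 1.42
tcp_pos: [0.276, -0.3751, 0.2363]
ee_rot: [2.485, 1.571, -0.331]
force: [1.0, 0.1, 0.3]
width: 0.0256
```

Emit:
play_rows([
  [-0.53, -0.002, -0.045, -0.06, 0, 0, 0],
  [-0.53, -0.004, -0.09, -0.12, 0, 0, 0],
  [-0.53, -0.006, -0.135, -0.18, 0, 0, 0],
  [-0.53, -0.008, -0.18, -0.24, 0, 0, 0],
  [-0.53, -0.01, -0.225, -0.3, 0, 0, 0],
])

```text
time_s: 1.83
tcp_pos: [0.3822, -0.2202, 0.2416]
ee_rot: [2.176, 1.57, -0.64]
force: [0.2, -0.7, -0.2]
width: 0.0206
```

Emit:
play_rows([
  [-0.53, -0.002, -0.045, -0.06, 0, 0, 0],
  [-0.53, -0.004, -0.09, -0.12, 0, 0, 0],
  [-0.53, -0.006, -0.135, -0.18, 0, 0, 0],
  [-0.53, -0.008, -0.18, -0.24, 0, 0, 0],
  [-0.53, -0.01, -0.21, -0.28, 0, 0, 0],
])

```text
time_s: 2.25
tcp_pos: [0.4817, -0.0747, 0.2466]
ee_rot: [-3.034, 1.57, 0.437]
force: [0.2, -0.1, -0.3]
width: 0.0202
```

Emit:
play_rows([
  [-0.53, -0.002, -0.04, -0.06, -0.06, 0, 0],
  [-0.53, -0.004, -0.08, -0.11, -0.13, 0, 0],
  [-0.53, -0.006, -0.12, -0.15, -0.2, 0, 0],
  [-0.53, -0.007, -0.139, -0.185, -0.27, 0, 0],
  [-0.53, -0.007, -0.139, -0.185, -0.34, 0, 0],
])

```text
time_s: 2.67
tcp_pos: [0.5477, 0.0211, 0.2497]
ee_rot: [2.842, 1.569, 0.571]
force: [-0.2, -0.8, -0.0]
width: 0.0201
```

Emit:
play_rows([
  [-0.53, 0, 0, 0, -0.07, 0, 0],
  [-0.53, 0, 0, 0, -0.14, 0, 0],
  [-0.53, 0, 0, 0, -0.21, 0, 0],
  [-0.53, 0, 0, 0, -0.28, 0, 0],
  [-0.53, 0, 0, 0, -0.311, 0, 0],
])

```text
time_s: 3.08
tcp_pos: [0.5456, 0.0181, 0.2498]
ee_rot: [-0.384, 1.571, -2.171]
force: [0.2, 0.8, -0.3]
width: 0.0204
```

Run:
```python
from h import *
Q=[.5523,.0474,-.2214];plan(b2w([0,-30],Q,.25)[0],Q[2]-np.pi/2)
s=r.read_state();print(s["time_s"],s["tcp_pos"],s["width"],s["joint_pos"][5])
i=r.camera_info("wrist");p,d=r.read_camera("wrist");np.savez("pics/w1.npz",p=p,d=d);cv2.imwrite("pics/w1.png",p[:,:,::-1])
q=fit(p,i,np.array(Q));print(np.round(q[0],4),q[1:])
Q=q[0]
v=p[:,:,::-1].copy()
for P,z in((BED,.009),(BED,.015),(OUT,.015)):cv2.polylines(v,[np.int32(proj(b2w(P,Q,z),i)*8)],True,(0,255,0),1,cv2.LINE_AA,3)
cv2.imwrite("pics/w1o.png",v)
for l,z in(("foot1",.020),("knob1",.03)):
    for x in r.trace(l,"wrist"):
        if x["region"].sum()>5000: continue
        w=onz([x["pixel"]],i,z)[0];print(l,round(x["score"],2),np.round(x["pixel"]),np.round(w,4),np.round(w2b(w,Q)[0],1))
```

```text
shift [-0.0005, 0.0002, -0.0] turn [0.0029, 0.0, 0.0] |mm| 0 deg 0.3
3.0833 [0.54560048 0.01814865 0.24976787] 0.020411491947516833 1.6856350319741273
[ 0.5543  0.0475 -0.2213] (np.float64(706.1875), np.float64(19165.75))
foot1 0.94 [320. 226.] [ 0.528  -0.0533  0.02  ] [  -3.5 -104.1]
foot1 0.74 [274. 210.] [ 0.4725 -0.018   0.02  ] [-65.4 -81.9]
foot1 0.68 [399. 275.] [ 0.6229 -0.1512  0.02  ] [ 110.5 -178.8]
foot1 0.57 [367. 199.] [ 0.5977 -0.0298  0.02  ] [ 59.4 -65.9]
foot1 0.52 [338. 297.] [ 0.5302 -0.1679  0.02  ] [  23.8 -215.4]
knob1 0.67 [266. 143.] [0.4872 0.0711 0.03  ] [-70.7   8.3]
knob1 0.52 [380. 145.] [0.6234 0.0378 0.03  ] [69.5  5.8]
```

View pics/w1o.png

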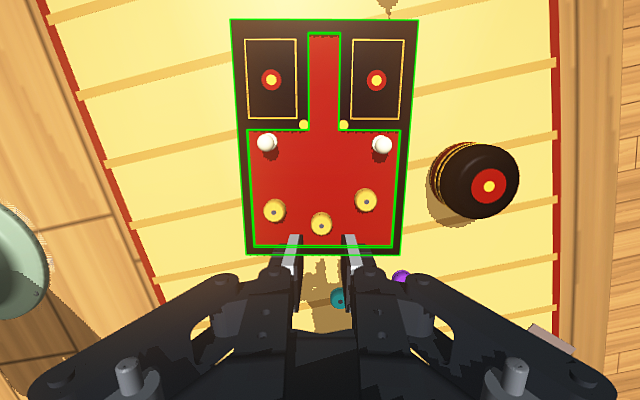

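The wrist view shows the three brass feet at (274,211), (320,224) and (366,200), the gate cheeks at (304,125) and (343,125), and the look-alikes off the board. The fitted outline (green) sits on the board's edges. Next I'll refine the feet and come down behind the middle one.

```bash
cat >> h.py <<'E'
Q=np.array([.5543,.0475,-.2213])
def foot(x,i,Q=Q):
    """foot centre in the board frame (mm) from a trace region"""
    m=x["region"].astype(np.uint8);c0=np.array(cv2.minAreaRect(cv2.findNonZero(m))[0]);P=w2b(onz([x["pixel"]],i,.02),Q)[0]
    a=np.linspace(0,2*np.pi,60);C=np.c_[np.cos(a),np.sin(a)]
    def box(P):
        X=np.vstack([b2w(P+15*C,Q,.009),b2w(P+15*C,Q,.022),b2w(P+12.5*C,Q,.025)]);h=np.float32(proj(X,i))
        M=np.zeros((1600,2560),np.uint8);cv2.fillPoly(M,[np.int32((cv2.convexHull(h)+.5)*4)],1);return M
    big=cv2.resize(m*255,(2560,1600),interpolation=cv2.INTER_LINEAR)>127
    o=minimize(lambda P:np.sum(box(P)!=big)/16,P,method="Nelder-Mead",options=dict(initial_simplex=[P,P+[3,0],P+[0,3]],xatol=.05,fatol=.2))
    return o.x,o.fun/m.sum()
def feet(cam,show=True):
    p,d=r.read_camera(cam);i=r.camera_info(cam);out=[]
    for x in r.trace("foot1",cam):
        if x["region"].sum()>4000:continue
        P,e=foot(x,i)
        print(cam,round(x["score"],2),np.round(x["pixel"]),"board",np.round(P,1),"err",round(e,2))
    return p
def tcp():
    s=r.read_state();print("t",s["time_s"],"tcp board",np.round(w2b([s["tcp_pos"]],Q)[0],1),"z",round(s["tcp_pos"][2]*1e3,1),"F",np.round(s["force"],1),"w",round(s["width"]*1e3,1),"q6",round(s["joint_pos"][5],2))
def go(x,y,z,deg=0):
    """board mm, z mm; deg = push direction, ccw from board +y"""
    plan(b2w([x,y],Q,z/1000)[0],Q[2]-np.pi/2+np.radians(deg))
E
python3 - <<'E'
from h import *
feet("wrist");feet("top");feet("side");tcp();go(-3.5,-136,40)
E
```

```text
wrist 0.85 [366. 198.] board [ 56.8 -66.7] err 0.08
wrist 0.8 [320. 225.] board [  -2.9 -100.4] err 0.15
wrist 0.71 [398. 277.] board [ 113.2 -183.5] err 1.7
wrist 0.63 [275. 212.] board [-66.4 -82.5] err 0.04
wrist 0.49 [340. 296.] board [  24.8 -220. ] err 0.6
side 0.75 [386. 214.] board [-70.9 -76.8] err 0.13
side 0.67 [450. 209.] board [-160.1 -192. ] err 0.16
side 0.6 [329. 196.] board [ 54.1 -63.9] err 0.27
side 0.59 [363. 202.] board [ -7.3 -96.1] err 0.08
side 0.54 [387. 184.] board [  10.2 -205. ] err 0.09
t 3.5333 tcp board [ -2.1 -30.6] z 249.8 F [-0.1 -0.1  0.1] w 20.2 q6 1.69
shift [0.4196, -0.0028, 0.2107] turn [-0.0004, 0.0, 0.0] |mm| 235 deg 0.0
```

Emit:
play_rows([
  [-0.53, 0.04, -0.001, 0.06, 0, 0, 0],
  [-0.53, 0.09, -0.002, 0.12, 0, 0, 0],
  [-0.53, 0.14, -0.002, 0.17, 0, 0, 0],
  [-0.53, 0.2, -0.002, 0.205, 0, 0, 0],
  [-0.53, 0.26, -0.002, 0.211, 0, 0, 0],
])

```text
time_s: 3.95
tcp_pos: [0.5214, -0.0875, 0.1192]
ee_rot: [0.978, 1.569, -0.817]
force: [0.4, -0.3, -1.1]
width: 0.0201
```

Emit:
play_rows([
  [-0.53, 0.06, 0, 0, 0, 0, 0],
  [-0.53, 0.11, 0, 0, 0, 0, 0],
  [-0.53, 0.14, 0, 0, 0, 0, 0],
  [-0.53, 0.16, 0, 0, 0, 0, 0],
  [-0.53, 0.16, 0, 0, 0, 0, 0],
])

```text
time_s: 4.37
tcp_pos: [0.52, -0.0843, 0.0379]
ee_rot: [-1.646, 1.567, 2.844]
force: [-0.9, -0.2, 0.4]
width: 0.0203
```

Run:
```python
from h import *
tcp();p=feet("wrist");go(-3,-136,20);cv2.imwrite("pics/w2.png",p[:,:,::-1])
```

```text
t 4.3667 tcp board [  -4.6 -136.1] z 37.9 F [-0.9 -0.2  0.4] w 20.3 q6 1.49
wrist 0.96 [503. 301.] board [ 116.1 -191.6] err 0.75
wrist 0.72 [112. 314.] board [-144.3 -206.2] err 0.88
wrist 0.69 [435. 113.] board [ 58.8 -67.4] err 0.04
wrist 0.65 [325. 182.] board [  -1.3 -102. ] err 0.04
wrist 0.56 [211. 147.] board [-65.8 -83. ] err 0.04
shift [0.0404, -0.0007, -0.0002] turn [-0.0001, -0.0, -0.0002] |mm| 20 deg 0.0
```

View pics/w2.png

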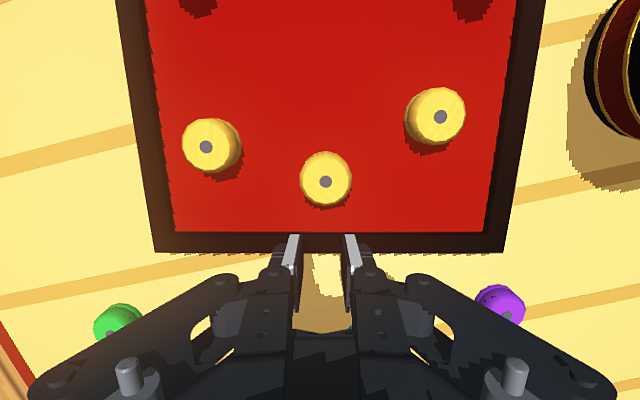

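Close up, the middle foot at (325,182) lies between the fingertips at (293,235) and (350,235), ahead of them. Next I'll go down and feel for the rim.

Emit:
play_rows([
  [-0.53, 0.02, 0, 0, 0, 0, 0],
  [-0.53, 0.034, 0, 0, 0, 0, 0],
  [-0.53, 0.036, 0, 0, 0, 0, 0],
  [-0.53, 0.036, 0, 0, 0, 0, 0],
])

```text
time_s: 4.8
tcp_pos: [0.5211, -0.0845, 0.0215]
ee_rot: [-1.646, 1.57, 2.845]
force: [-0.5, 0.2, -0.6]
width: 0.0199
```

Emit:
play_rows([
  [-0.53, 0.003, 0, 0, 0, 0, 0],
  [-0.53, 0.005, 0, 0, 0, 0, 0],
  [-0.53, 0.005, 0, 0, 0, 0, 0],
])

```text
time_s: 5.05
tcp_pos: [0.5215, -0.0846, 0.0193]
ee_rot: [1.37, 1.571, -0.422]
force: [-0.1, -0.0, 0.4]
width: 0.0202
```

Emit:
play_rows([
  [-0.53, 0.002, 0, 0, 0, 0, 0],
  [-0.53, 0.004, 0, 0, 0, 0, 0],
  [-0.53, 0.004, 0, 0, 0, 0, 0],
])

```text
time_s: 5.3
tcp_pos: [0.5214, -0.0846, 0.0172]
ee_rot: [-1.529, 1.571, 2.962]
force: [-0.4, 0.2, 0.5]
width: 0.0202
```

Emit:
play_rows([
  [-0.53, 0.002, 0, 0, 0, 0, 0],
  [-0.53, 0.003, 0, 0, 0, 0, 0],
  [-0.53, 0.003, 0, 0, 0, 0, 0],
])

```text
time_s: 5.55
tcp_pos: [0.5213, -0.0846, 0.0157]
ee_rot: [-1.69, 1.571, 2.801]
force: [-0.4, 0.1, 0.0]
width: 0.0199
```

Emit:
play_rows([
  [-0.53, 0.002, 0, 0, 0, 0, 0],
  [-0.53, 0.003, 0, 0, 0, 0, 0],
  [-0.53, 0.003, 0, 0, 0, 0, 0],
])

```text
time_s: 5.8
tcp_pos: [0.5216, -0.0847, 0.0151]
ee_rot: [1.291, 1.57, -0.501]
force: [-2.8, 0.9, 9.4]
width: 0.0198
```

Contact at z 15.2 mm matches the black top at 15 mm. I'll raise 3 mm and push the middle foot towards the gate.

Emit:
play_rows([
  [-0.53, -0.004, 0, 0, 0, 0, 0],
  [-0.53, -0.006, 0, -0.01, 0, 0, 0],
  [-0.53, -0.006, 0, -0.02, 0, 0, 0],
  [-0.53, -0.006, 0, -0.035, 0, 0, 0],
  [-0.53, -0.006, 0.001, -0.055, 0, 0, 0],
])

```text
time_s: 6.22
tcp_pos: [0.5279, -0.0574, 0.0171]
ee_rot: [-0.735, 1.57, -2.528]
force: [-0.6, -0.7, 0.9]
width: 0.02
```

Emit:
play_rows([
  [-0.53, 0, 0.001, -0.023, 0, 0, 0],
  [-0.53, 0, 0.002, -0.046, 0, 0, 0],
  [-0.53, 0, 0.003, -0.068, 0, 0, 0],
  [-0.53, 0, 0.004, -0.085, 0, 0, 0],
  [-0.53, 0, 0.004, -0.095, 0, 0, 0],
])

```text
time_s: 6.63
tcp_pos: [0.5407, -0.0104, 0.0172]
ee_rot: [2.78, 1.571, 0.989]
force: [-0.3, -0.9, 0.2]
width: 0.02
```

Run:
```python
from h import *
tcp();p=feet("wrist");tcp();go(0,70,17);cv2.imwrite("pics/w3.png",p[:,:,::-1])
```

```text
t 6.6333 tcp board [ -0.5 -59.5] z 17.2 F [-0.3 -0.9  0.2] w 20.0 q6 1.63
wrist 0.89 [427. 257.] board [ 57.1 -66.9] err 0.27
wrist 0.81 [201. 273.] board [-66.1 -83. ] err 1.66
wrist 0.6 [320. 216.] board [ -0.2 -38.6] err 0.06
t 6.7333 tcp board [ -0.7 -59.9] z 17.2 F [ 0.5 -0.2 -0. ] w 20.1 q6 1.63
shift [0.0005, 0.0018, -0.2599] turn [0.001, -0.0002, 0.0001] |mm| 130 deg 0.1
```

View pics/w3.png

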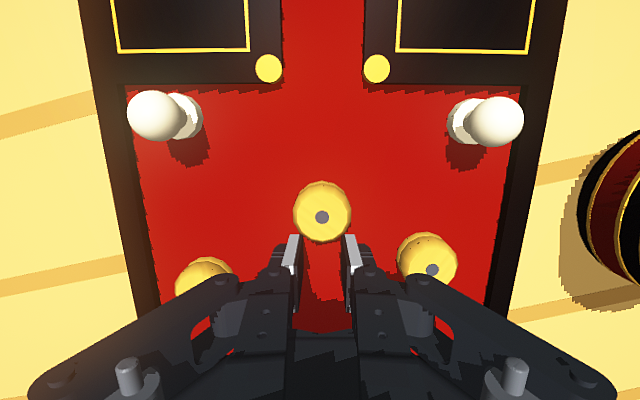

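The foot sits in the fingers at (321,210), lined up with the gate middle at (322,69), and the other two feet are unmoved. I'll push it on to gate y ≈ 91 (board y ≈ 115).

Emit:
play_rows([
  [-0.53, 0, 0, -0.015, 0, 0, 0],
  [-0.53, 0, 0.001, -0.035, 0, 0, 0],
  [-0.53, 0, 0.001, -0.058, 0, 0, 0],
  [-0.53, 0, 0.001, -0.081, 0, 0, 0],
  [-0.53, 0, 0.001, -0.104, 0, 0, 0],
])

```text
time_s: 7.15
tcp_pos: [0.5525, 0.0398, 0.0173]
ee_rot: [-2.777, 1.571, 1.714]
force: [0.1, -0.5, -0.1]
width: 0.0201
```

Emit:
play_rows([
  [-0.53, 0, 0, -0.023, 0, 0, 0],
  [-0.53, 0, 0, -0.046, 0, 0, 0],
  [-0.53, 0, 0, -0.069, 0, 0, 0],
  [-0.53, 0, 0, -0.092, 0, 0, 0],
  [-0.53, 0, 0, -0.115, 0, 0, 0],
])

```text
time_s: 7.57
tcp_pos: [0.5651, 0.096, 0.0173]
ee_rot: [-1.158, 1.571, -2.95]
force: [-0.3, -0.2, 0.1]
width: 0.0203
```

Emit:
play_rows([
  [-0.53, 0, 0, -0.022, 0, 0, 0],
  [-0.53, 0, 0, -0.042, 0, 0, 0],
  [-0.53, 0, 0, -0.058, 0, 0, 0],
  [-0.53, 0, 0, -0.07, 0, 0, 0],
  [-0.53, 0, 0, -0.078, 0, 0, 0],
])

```text
time_s: 7.98
tcp_pos: [0.5736, 0.1335, 0.0172]
ee_rot: [0.739, 1.571, -1.053]
force: [-0.6, -1.0, -0.5]
width: 0.02
```

Run:
```python
from h import *
tcp();p=feet("wrist");tcp();cv2.imwrite("pics/w4.png",p[:,:,::-1])
```

```text
t 7.9833 tcp board [-0.  88.2] z 17.2 F [-0.6 -1.  -0.5] w 20.0 q6 1.9
wrist 0.63 [320. 213.] board [  0.3 109.4] err 0.06
wrist 0.41 [617. 370.] board [202.1  -3.1] err 0.4
t 8.0833 tcp board [-0.  87.9] z 17.3 F [ 0.1 -1.1 -0.4] w 19.8 q6 1.89
```

View pics/w4.png

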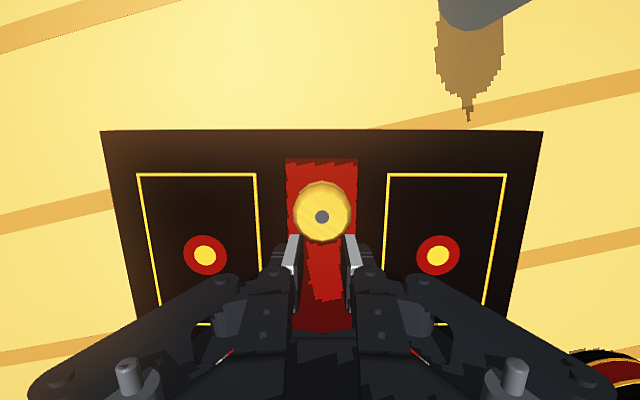

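The foot is in the slot at (321,212), well inside, gate y ≈ 85. I'll push it 5 mm more, back off and rise.

Emit:
play_rows([
  [-0.53, 0, 0, -0.004, 0, 0, 0],
  [-0.53, 0, 0, -0.008, 0, 0, 0],
  [-0.53, 0, 0, -0.011, 0, 0, 0],
  [-0.53, 0, 0, -0.011, 0, 0, 0],
  [-0.53, 0, 0, 0.015, 0, 0, 0],
])

```text
time_s: 8.5
tcp_pos: [0.5724, 0.1266, 0.0174]
ee_rot: [2.513, 1.569, 0.723]
force: [0.2, -0.9, -0.0]
width: 0.0201
```

Emit:
play_rows([
  [-0.53, -0.03, 0, 0.01, 0, 0, 0],
  [-0.53, -0.09, 0, 0.02, 0, 0, 0],
  [-0.53, -0.12, 0, 0.06, 0, 0, 0],
  [-0.53, -0.12, 0.02, 0.12, 0, 0, 0],
  [-0.53, -0.12, 0.05, 0.18, 0, 0, 0],
])

```text
time_s: 8.92
tcp_pos: [0.576, 0.0311, 0.0788]
ee_rot: [1.598, 1.569, -0.193]
force: [0.1, -0.0, -0.7]
width: 0.0203
```

Run:
```python
from h import *
tcp();go(82,-92,75,45)
```

```text
t 8.9167 tcp board [ 24.8 -11.3] z 78.8 F [ 0.1 -0.  -0.7] w 20.3 q6 1.72
shift [0.0077, 0.1141, 0.1617] turn [-0.4989, 0.0004, -0.001] |mm| 99 deg 44.9
```

Emit:
play_rows([
  [-0.53, 0, 0.025, 0.04, -0.07, 0, 0],
  [-0.53, 0, 0.055, 0.08, -0.14, 0, 0],
  [-0.53, 0, 0.085, 0.12, -0.21, 0, 0],
  [-0.53, 0, 0.11, 0.155, -0.28, 0, 0],
  [-0.53, 0, 0.114, 0.162, -0.35, 0, 0],
])

```text
time_s: 9.33
tcp_pos: [0.6155, -0.0641, 0.0775]
ee_rot: [0.421, 1.568, -0.82]
force: [0.2, -0.1, 0.2]
width: 0.0203
```

Emit:
play_rows([
  [-0.53, 0, 0, 0, -0.06, 0, 0],
  [-0.53, 0, 0, 0, -0.12, 0, 0],
  [-0.53, 0, 0, 0, -0.149, 0, 0],
  [-0.53, 0, 0, 0, -0.149, 0, 0],
])

```text
time_s: 9.67
tcp_pos: [0.6136, -0.0605, 0.0772]
ee_rot: [-1.774, 1.57, -2.783]
force: [0.3, 0.3, -0.1]
width: 0.02
```

Run:
```python
from h import *
tcp();p=feet("wrist");tcp();go(82,-92,17.5,45);cv2.imwrite("pics/w5.png",p[:,:,::-1])
```

```text
t 9.6667 tcp board [ 81.6 -92.4] z 77.2 F [ 0.3  0.3 -0.1] w 20.0 q6 0.79
wrist 0.74 [  1. 106.] board [-145.7 -206. ] err 0.12
wrist 0.67 [320. 166.] board [ 56.9 -67.3] err 0.05
wrist 0.62 [163. 276.] board [  26.9 -219.8] err 0.14
wrist 0.59 [171.  49.] board [-66.  -82.5] err 0.03
t 9.7667 tcp board [ 81.7 -91.9] z 77.2 F [ 0.2 -1.   0.5] w 19.7 q6 0.79
shift [0.1195, 0.0004, 0.0006] turn [-0.0024, -0.0, 0.0002] |mm| 60 deg 0.2
```

Emit:
play_rows([
  [-0.53, 0.05, 0, 0, 0, 0, 0],
  [-0.53, 0.09, 0, 0, 0, 0, 0],
  [-0.53, 0.115, 0, 0, 0, 0, 0],
  [-0.53, 0.119, 0, 0, 0, 0, 0],
  [-0.53, 0.119, 0, -0.005, 0, 0, 0],
])

```text
time_s: 10.18
tcp_pos: [0.6123, -0.0575, 0.017]
ee_rot: [-2.219, 1.569, 3.055]
force: [-0.5, -0.8, 0.6]
width: 0.0201
```

Emit:
play_rows([
  [-0.53, 0, 0, -0.01, 0, 0, 0],
  [-0.53, 0, 0, -0.02, 0, 0, 0],
  [-0.53, 0, 0, -0.035, 0, 0, 0],
  [-0.53, 0, 0, -0.055, 0, 0, 0],
  [-0.53, 0, 0, -0.078, 0, 0, 0],
])

```text
time_s: 10.6
tcp_pos: [0.5923, -0.0237, 0.0185]
ee_rot: [0.736, 1.569, -0.272]
force: [0.0, -0.5, 1.0]
width: 0.0202
```

Emit:
play_rows([
  [-0.53, 0, 0, -0.023, 0, 0, 0],
  [-0.53, 0, 0, -0.046, 0, 0, 0],
  [-0.53, 0, 0, -0.069, 0, 0, 0],
  [-0.53, 0, 0, -0.086, 0, 0, 0],
  [-0.53, 0, 0, -0.1, 0, 0, 0],
])

```text
time_s: 11.02
tcp_pos: [0.5648, 0.0191, 0.0179]
ee_rot: [-1.293, 1.571, -2.3]
force: [0.6, -0.9, 1.7]
width: 0.02
```

Run:
```python
from h import *
tcp();p=feet("wrist");tcp();cv2.imwrite("pics/w6.png",p[:,:,::-1])
```

```text
t 11.0167 tcp board [ 16.4 -25.4] z 17.9 F [ 0.6 -0.9  1.7] w 20.0 q6 0.91
wrist 0.91 [133. 217.] board [-67.  -82.5] err 0.03
wrist 0.72 [321. 213.] board [  0.7 -10.8] err 0.03
t 11.1167 tcp board [ 16.  -25.3] z 17.6 F [-0.5  0.3 -0.9] w 20.1 q6 0.91
```

View pics/w6.png

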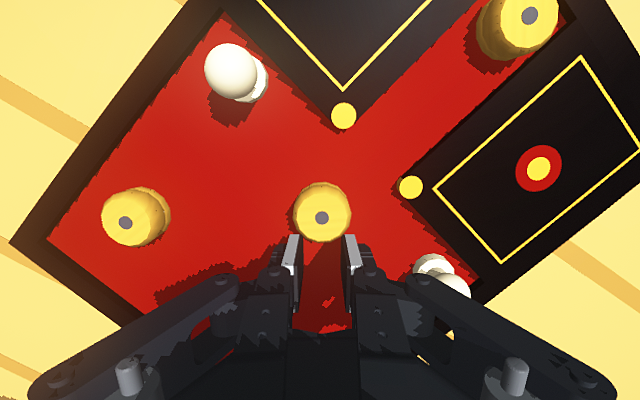

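Foot A is staged in front of the gate at (321,212) px, board (0.7,-11). Foot C is at (133,217) and the first foot is still in the slot at top right. I'll back off, rise and square up.

Emit:
play_rows([
  [-0.53, 0, 0, 0.02, 0, 0, 0],
  [-0.53, -0.02, 0, 0.04, 0, 0, 0],
  [-0.53, -0.05, 0, 0.04, 0, 0, 0],
  [-0.53, -0.05, 0, 0.04, 0, 0, 0],
])

```text
time_s: 11.45
tcp_pos: [0.5787, -0.0005, 0.0448]
ee_rot: [0.854, 1.567, -0.156]
force: [0.2, -0.3, 0.7]
width: 0.0199
```

Run:
```python
from h import *
tcp();go(0.5,-46,42,0)
```

```text
t 11.45 tcp board [ 34.4 -41.5] z 44.8 F [ 0.2 -0.3  0.7] w 19.9 q6 0.88
shift [0.0053, -0.0545, -0.0414] turn [0.4979, 0.0008, -0.0025] |mm| 34 deg 44.8
```

Emit:
play_rows([
  [-0.53, 0, -0.015, -0.01, 0.07, 0, 0],
  [-0.53, 0, -0.025, -0.02, 0.14, 0, 0],
  [-0.53, 0, -0.035, -0.03, 0.21, 0, 0],
  [-0.53, 0, -0.045, -0.04, 0.28, 0, 0],
  [-0.53, 0, -0.055, -0.041, 0.35, 0, 0],
])

```text
time_s: 11.87
tcp_pos: [0.5411, 0.0037, 0.042]
ee_rot: [-1.918, 1.57, 2.802]
force: [-0.3, -0.1, -0.1]
width: 0.0201
```

Emit:
play_rows([
  [-0.53, 0, 0, 0, 0.07, 0, 0],
  [-0.53, 0, 0, 0, 0.14, 0, 0],
  [-0.53, 0, 0, 0, 0.149, 0, 0],
  [-0.53, 0, 0, 0, 0.149, 0, 0],
])

```text
time_s: 12.2
tcp_pos: [0.542, 0.0034, 0.0423]
ee_rot: [-1.468, 1.57, 3.024]
force: [-0.5, -0.2, 0.1]
width: 0.0201
```

Run:
```python
from h import *
tcp();feet("wrist");tcp();go(0.5,-46,17.2,0)
```

```text
t 12.2 tcp board [ -2.3 -45.8] z 42.3 F [-0.5 -0.2  0.1] w 20.1 q6 1.66
wrist 0.69 [228. 267.] board [-65.7 -82.8] err 2.33
wrist 0.59 [326. 173.] board [  0.6 -10.2] err 0.05
t 12.3 tcp board [ -2.4 -45.6] z 42.4 F [ 0.3 -0.3  0.6] w 19.9 q6 1.66
shift [0.0505, 0.0058, 0.0008] turn [0.001, -0.0, 0.0002] |mm| 25 deg 0.1
```

Emit:
play_rows([
  [-0.53, 0.025, 0.005, 0, 0, 0, 0],
  [-0.53, 0.045, 0.0058, 0, 0, 0, 0],
  [-0.53, 0.0505, 0.0058, 0, 0, 0, 0],
  [-0.53, 0.0505, 0.0058, -0.01, 0, 0, 0],
  [-0.53, 0.0505, 0.0058, -0.022, 0, 0, 0],
])

```text
time_s: 12.72
tcp_pos: [0.5466, 0.0141, 0.0168]
ee_rot: [-1.519, 1.569, 2.971]
force: [0.9, -0.2, 0.3]
width: 0.02
```

Emit:
play_rows([
  [-0.53, 0, 0, -0.012, 0, 0, 0],
  [-0.53, 0, 0, -0.028, 0, 0, 0],
  [-0.53, 0, 0, -0.048, 0, 0, 0],
  [-0.53, 0, 0, -0.07, 0, 0, 0],
  [-0.53, 0, 0, -0.092, 0, 0, 0],
])

```text
time_s: 13.13
tcp_pos: [0.5577, 0.0601, 0.0178]
ee_rot: [1.995, 1.57, 0.203]
force: [-0.0, 0.1, 0.5]
width: 0.02
```

Emit:
play_rows([
  [-0.53, 0, 0, -0.022, 0, 0, 0],
  [-0.53, 0, 0, -0.044, 0, 0, 0],
  [-0.53, 0, 0, -0.064, 0, 0, 0],
  [-0.53, 0, 0, -0.08, 0, 0, 0],
  [-0.53, 0, 0, -0.09, 0, 0, 0],
])

```text
time_s: 13.55
tcp_pos: [0.5674, 0.1039, 0.0176]
ee_rot: [1.99, 1.571, 0.199]
force: [-1.2, -1.2, 0.1]
width: 0.0199
```

Run:
```python
from h import *
tcp();p=feet("wrist");tcp();cv2.imwrite("pics/w7.png",p[:,:,::-1])
```

```text
t 13.55 tcp board [ 0.4 57.9] z 17.6 F [-1.2 -1.2  0.1] w 19.9 q6 1.84
wrist 0.74 [323. 213.] board [ 0.9 79.1] err 0.06
wrist 0.61 [320. 148.] board [  0.2 114. ] err 0.06
t 13.65 tcp board [ 0.4 57.6] z 17.5 F [0.2 0.1 0. ] w 20.5 q6 1.84
```

View pics/w7.png

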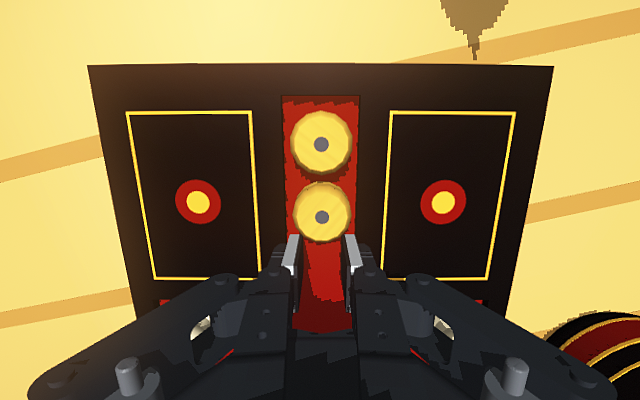

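Two feet are in the slot, at gate y ≈ 90 and 55. I'll nudge the second, then go for the last.

Emit:
play_rows([
  [-0.53, 0, 0, -0.003, 0, 0, 0],
  [-0.53, 0, 0, -0.006, 0, 0, 0],
  [-0.53, 0, 0, -0.006, 0, 0, 0],
  [-0.53, 0, 0, 0.004, 0, 0, 0],
  [-0.53, 0, 0, 0.02, 0, 0, 0],
])

```text
time_s: 14.07
tcp_pos: [0.565, 0.0926, 0.0175]
ee_rot: [2.188, 1.571, 0.397]
force: [0.2, -0.3, -0.8]
width: 0.0202
```

Emit:
play_rows([
  [-0.53, -0.04, 0, 0.01, 0, 0, 0],
  [-0.53, -0.09, 0, 0.02, 0, 0, 0],
  [-0.53, -0.12, 0, 0.06, 0, 0, 0],
  [-0.53, -0.12, -0.03, 0.12, 0, 0, 0],
  [-0.53, -0.12, -0.06, 0.18, 0, 0, 0],
])

```text
time_s: 14.48
tcp_pos: [0.517, 0.0101, 0.0789]
ee_rot: [1.57, 1.567, -0.222]
force: [0.4, -0.6, -0.4]
width: 0.0204
```

Run:
```python
from h import *
tcp();go(-89.5,-107.5,75,-42.5)
```

```text
t 14.4833 tcp board [-28.2 -44.6] z 78.9 F [ 0.4 -0.6 -0.4] w 20.4 q6 1.67
shift [0.0073, -0.1227, 0.1256] turn [0.4726, -0.0009, -0.0024] |mm| 88 deg 42.5
```

Emit:
play_rows([
  [-0.53, 0, -0.03, 0.03, 0.07, 0, 0],
  [-0.53, 0, -0.06, 0.06, 0.14, 0, 0],
  [-0.53, 0, -0.09, 0.09, 0.21, 0, 0],
  [-0.53, 0, -0.115, 0.12, 0.28, 0, 0],
  [-0.53, 0, -0.122, 0.126, 0.35, 0, 0],
])

```text
time_s: 14.9
tcp_pos: [0.4393, -0.038, 0.0773]
ee_rot: [-0.649, 1.568, -2.999]
force: [-0.2, 0.0, 0.0]
width: 0.0199
```

Emit:
play_rows([
  [-0.53, 0, 0, 0, 0.06, 0, 0],
  [-0.53, 0, 0, 0, 0.122, 0, 0],
  [-0.53, 0, 0, 0, 0.122, 0, 0],
  [-0.53, 0, 0, 0, 0.122, 0, 0],
])

```text
time_s: 15.23
tcp_pos: [0.4424, -0.037, 0.0776]
ee_rot: [1.792, 1.571, -0.74]
force: [0.9, 1.3, 0.3]
width: 0.02
```

Run:
```python
from h import *
tcp();p=feet("wrist");tcp();go(-89.5,-107.5,17.5,-42.5)
```

```text
t 15.2333 tcp board [ -90.7 -107. ] z 77.6 F [0.9 1.3 0.3] w 20.0 q6 2.28
wrist 0.9 [533. 219.] board [  23.4 -219. ] err 0.15
wrist 0.61 [323. 166.] board [-65.8 -82.6] err 0.04
wrist 0.56 [342. 323.] board [-150.6 -202.2] err 6.0
t 15.3333 tcp board [ -90.6 -106.7] z 77.6 F [-0.  -1.2 -0.3] w 19.9 q6 2.28
shift [0.1201, 0.0028, -0.0003] turn [0.0011, 0.0, -0.0] |mm| 60 deg 0.1
```

Emit:
play_rows([
  [-0.53, 0.05, 0.002, 0, 0, 0, 0],
  [-0.53, 0.09, 0.0028, 0, 0, 0, 0],
  [-0.53, 0.115, 0.0028, 0, 0, 0, 0],
  [-0.53, 0.12, 0.0028, 0, 0, 0, 0],
  [-0.53, 0.12, 0.0028, -0.005, 0, 0, 0],
])

```text
time_s: 15.75
tcp_pos: [0.4442, -0.0359, 0.0168]
ee_rot: [-0.797, 1.568, 2.953]
force: [-0.5, -0.3, -0.2]
width: 0.0201
```

Emit:
play_rows([
  [-0.53, 0, 0, -0.01, 0, 0, 0],
  [-0.53, 0, 0, -0.02, 0, 0, 0],
  [-0.53, 0, 0, -0.036, 0, 0, 0],
  [-0.53, 0, 0, -0.058, 0, 0, 0],
  [-0.53, 0, 0, -0.08, 0, 0, 0],
])

```text
time_s: 16.17
tcp_pos: [0.4797, -0.0127, 0.0181]
ee_rot: [2.359, 1.57, -0.174]
force: [-0.2, 0.3, 0.9]
width: 0.0198
```

Emit:
play_rows([
  [-0.53, 0, 0, -0.024, 0, 0, 0],
  [-0.53, 0, 0, -0.048, 0, 0, 0],
  [-0.53, 0, 0, -0.072, 0, 0, 0],
  [-0.53, 0, 0, -0.094, 0, 0, 0],
  [-0.53, 0, 0, -0.112, 0, 0, 0],
])

```text
time_s: 16.58
tcp_pos: [0.5258, 0.0197, 0.0178]
ee_rot: [2.502, 1.57, -0.031]
force: [-0.9, -1.1, 1.3]
width: 0.0198
```

Run:
```python
from h import *
tcp();p=feet("wrist");tcp();cv2.imwrite("pics/w8.png",p[:,:,::-1])
```

```text
t 16.5833 tcp board [-21.7 -33.3] z 17.8 F [-0.9 -1.1  1.3] w 19.8 q6 2.43
wrist 0.92 [324. 211.] board [ -5.7 -17.7] err 0.06
wrist 0.83 [135.  11.] board [  1.3 116.4] err 0.1
wrist 0.56 [636. 275.] board [ 117.5 -184.7] err 0.04
t 16.6833 tcp board [-21.3 -33.3] z 17.8 F [ 1.2 -0.3  0.7] w 20.2 q6 2.43
```

Emit:
play_rows([
  [-0.53, 0, 0, -0.006, 0, 0, 0],
  [-0.53, 0, 0, -0.013, 0, 0, 0],
  [-0.53, 0, 0, -0.016, 0, 0, 0],
  [-0.53, 0, 0, -0.016, 0, 0, 0],
])

```text
time_s: 17.02
tcp_pos: [0.5308, 0.0233, 0.0175]
ee_rot: [-1.71, 1.571, 2.039]
force: [-0.5, 0.1, 0.0]
width: 0.0202
```

Emit:
play_rows([
  [-0.53, 0, 0, 0.02, 0, 0, 0],
  [-0.53, -0.02, 0, 0.04, 0, 0, 0],
  [-0.53, -0.05, 0, 0.04, 0, 0, 0],
  [-0.53, -0.05, 0, 0.04, 0, 0, 0],
])

```text
time_s: 17.35
tcp_pos: [0.5146, 0.0111, 0.0443]
ee_rot: [2.353, 1.569, -0.182]
force: [0.8, -1.4, 0.2]
width: 0.0201
```

Run:
```python
from h import *
tcp();p=feet("wrist");go(0,-46,42,0)
```

```text
t 17.35 tcp board [-30.8 -44.3] z 44.3 F [ 0.8 -1.4  0.2] w 20.1 q6 2.41
wrist 0.71 [620. 238.] board [ 116.1 -187.1] err 0.07
wrist 0.7 [542. 331.] board [  26.3 -215.5] err 2.63
wrist 0.6 [209.  30.] board [ 1.4 80.4] err 0.04
shift [0.0019, 0.048, -0.0385] turn [-0.4725, -0.0005, -0.001] |mm| 31 deg 42.5
```

Emit:
play_rows([
  [-0.53, 0, 0.015, -0.01, -0.07, 0, 0],
  [-0.53, 0, 0.025, -0.02, -0.14, 0, 0],
  [-0.53, 0, 0.035, -0.03, -0.21, 0, 0],
  [-0.53, 0, 0.045, -0.038, -0.28, 0, 0],
  [-0.53, 0, 0.048, -0.038, -0.35, 0, 0],
])

```text
time_s: 17.87
tcp_pos: [0.5445, 0.0028, 0.0418]
ee_rot: [1.861, 1.57, -0.117]
force: [0.0, -0.2, 0.2]
width: 0.02
```

Emit:
play_rows([
  [-0.53, 0, 0, 0, -0.06, 0, 0],
  [-0.53, 0, 0, 0, -0.122, 0, 0],
  [-0.53, 0, 0, 0, -0.122, 0, 0],
  [-0.53, 0, 0, 0, -0.122, 0, 0],
])

```text
time_s: 18.2
tcp_pos: [0.5432, 0.003, 0.0418]
ee_rot: [-1.47, 1.57, 3.019]
force: [0.5, -0.6, 0.2]
width: 0.0201
```

Run:
```python
from h import *
tcp();p=feet("wrist");tcp();go(0,-46,17.2,0);cv2.imwrite("pics/w9.png",p[:,:,::-1])
```

```text
t 18.2 tcp board [ -1.  -45.8] z 41.8 F [ 0.5 -0.6  0.2] w 20.1 q6 1.66
wrist 0.79 [318. 177.] board [ -2.5 -13.4] err 0.05
wrist 0.57 [326.  16.] board [ 0.9 80.5] err 0.02
t 18.3 tcp board [ -0.9 -45.8] z 42.1 F [ 0.1 -0.9  0.2] w 19.7 q6 1.66
shift [0.0498, 0.0019, 0.0004] turn [-0.0013, 0.0, 0.0004] |mm| 25 deg 0.1
```

View pics/w9.png

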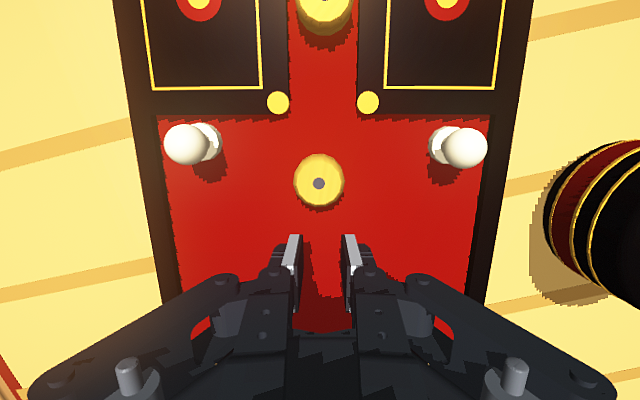

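The last foot is at (318,180) px, in front of the fingers and short of the gate. The second foot shows in the slot at the top, and both knobs stand. I'll push to gate y ≈ 23.

Emit:
play_rows([
  [-0.53, 0.025, 0, 0, 0, 0, 0],
  [-0.53, 0.045, 0, 0, 0, 0, 0],
  [-0.53, 0.05, 0, 0, 0, 0, 0],
  [-0.53, 0.05, 0, -0.01, 0, 0, 0],
  [-0.53, 0.05, 0, -0.022, 0, 0, 0],
])

```text
time_s: 18.72
tcp_pos: [0.5458, 0.0139, 0.0173]
ee_rot: [-1.435, 1.57, 3.055]
force: [0.4, -0.9, 0.1]
width: 0.0199
```

Emit:
play_rows([
  [-0.53, 0, 0, -0.01, 0, 0, 0],
  [-0.53, 0, 0.001, -0.022, 0, 0, 0],
  [-0.53, 0, 0.002, -0.036, 0, 0, 0],
  [-0.53, 0, 0.002, -0.05, 0, 0, 0],
  [-0.53, 0, 0.002, -0.065, 0, 0, 0],
])

```text
time_s: 19.13
tcp_pos: [0.5546, 0.0461, 0.0178]
ee_rot: [1.678, 1.57, -0.114]
force: [-0.2, -0.7, -0.4]
width: 0.02
```

Emit:
play_rows([
  [-0.53, 0, 0, -0.015, 0, 0, 0],
  [-0.53, 0, 0, -0.03, 0, 0, 0],
  [-0.53, 0, 0, -0.043, 0, 0, 0],
  [-0.53, 0, 0, -0.05, 0, 0, 0],
  [-0.53, 0, 0, -0.05, 0, 0, 0],
])

```text
time_s: 19.55
tcp_pos: [0.5599, 0.0706, 0.0175]
ee_rot: [2.735, 1.57, 0.944]
force: [0.0, -1.0, -0.1]
width: 0.0201
```

Run:
```python
from h import *
tcp();p=feet("wrist");tcp();cv2.imwrite("pics/w10.png",p[:,:,::-1])
```

```text
t 19.55 tcp board [ 0.4 23.7] z 17.5 F [ 0.  -1.  -0.1] w 20.1 q6 1.79
wrist 0.93 [322. 143.] board [ 0.7 79.9] err 0.06
wrist 0.86 [321. 210.] board [ 0.7 44.6] err 0.04
wrist 0.57 [320.  68.] board [  0.4 113.2] err 0.03
t 19.65 tcp board [ 0.3 22.9] z 17.5 F [-0.5 -0.1 -0.1] w 20.1 q6 1.79
```

The feet are at gate y 20.6, 55.9 and 89.2, all with margin. I'll retreat and make a final check.

Emit:
play_rows([
  [-0.53, 0, 0, 0.02, 0, 0, 0],
  [-0.53, -0.02, 0, 0.04, 0, 0, 0],
  [-0.53, -0.08, 0, 0.06, 0, 0, 0],
  [-0.53, -0.14, 0, 0.07, 0, 0, 0],
  [-0.53, -0.2, 0, 0.08, 0, 0, 0],
])

```text
time_s: 20.07
tcp_pos: [0.5499, 0.0288, 0.1189]
ee_rot: [-1.186, 1.569, -2.981]
force: [0.3, -0.6, 0.4]
width: 0.0197
```

Emit:
play_rows([
  [-0.53, -0.07, 0, 0.02, 0, 0, 0],
  [-0.53, -0.14, 0, 0.04, 0, 0, 0],
  [-0.53, -0.2, 0, 0.05, 0, 0, 0],
  [-0.53, -0.2, 0, 0.05, 0, 0, 0],
])

```text
time_s: 20.4
tcp_pos: [0.5484, 0.0035, 0.2249]
ee_rot: [1.606, 1.56, -0.189]
force: [0.9, 0.5, 0.8]
width: 0.0202
```

Run:
```python
from h import *
tcp();p=feet("wrist");i=r.camera_info("wrist");cv2.imwrite("pics/w11.png",p[:,:,::-1]);feet("side")
for x in r.trace("knob1","wrist"):
    w=onz([x["pixel"]],i,.03)[0];print("knob",round(x["score"],2),np.round(w2b(w,Q)[0],1))
i=r.camera_info("side")
for l,z in(("bottle",.05),("lacquer_box",.04)):
    print(l,[np.round(x["pixel"],1) for x in r.trace(l,"side")][:1])
tcp()
```

```text
t 20.4 tcp board [  3.9 -44.3] z 224.9 F [0.9 0.5 0.8] w 20.2 q6 1.67
wrist 0.95 [316. 101.] board [-1.5 44.9] err 0.1
wrist 0.81 [337. 298.] board [  23.7 -217.8] err 0.19
wrist 0.8 [314.  36.] board [ -1.7 113.6] err 0.08
wrist 0.71 [401. 275.] board [ 113.9 -187.4] err 1.47
side 0.8 [283. 242.] board [ -1.4 116.2] err 0.2
side 0.7 [297. 233.] board [-2.6 83.9] err 0.11
side 0.57 [450. 210.] board [-161.  -191.5] err 0.11
side 0.56 [312. 225.] board [-3.1 48.6] err 0.07
side 0.52 [386. 183.] board [  12.4 -207.9] err 0.16
side 0.47 [348. 172.] board [ 103.6 -174.1] err 0.37
knob 0.68 [66.3  9.1]
knob 0.65 [-76.   12.2]
bottle [array([210.1, 239.1])]
lacquer_box [array([280.9, 173.1])]
t 20.75 tcp board [ -0.6 -42.4] z 216.1 F [-0.3 -0.5 -0.3] w 20.1 q6 1.67
```

View pics/w11.png

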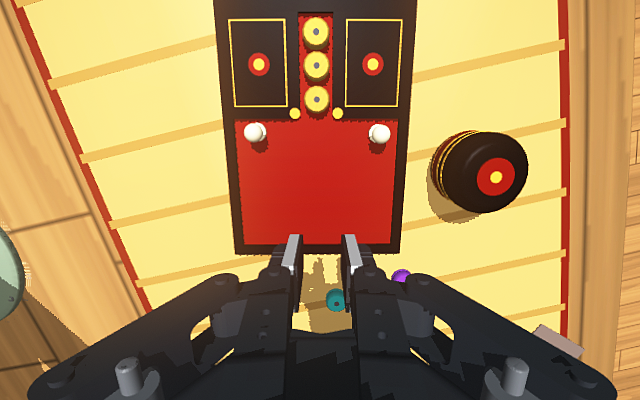

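All three feet are in the slot, at (316,99), (316,65) and (316,32) px, and the knobs are standing. That picture was taken while the arm was still settling, so every position in it is shifted by the same few mm. The knob spacing of 142 mm hasn't changed.

```bash
python3 -c "
from h import *
feet('wrist');i=r.camera_info('wrist')
for x in r.trace('knob1','wrist'): print('knob',np.round(w2b(onz([x['pixel']],i,.03)[0],Q)[0],1))
tcp();r.close_job()"
```

```text
wrist 0.94 [322.  99.] board [ 0.9 44.7] err 0.06
wrist 0.9 [321.  34.] board [1.000e-01 1.141e+02] err 0.04
wrist 0.88 [324.  66.] board [ 0.8 80.6] err 0.04
wrist 0.78 [337. 303.] board [  23.8 -222.2] err 0.86
wrist 0.51 [404. 280.] board [ 114.5 -190.8] err 11.35
knob [73.3  6.4]
knob [-72.1   9.3]
t 20.9 tcp board [ -0.1 -42.1] z 216.6 F [ 1.1  0.1 -0.1] w 20.1 q6 1.67
the job is handed in; nothing more can be done
```

All three brass feet are in the slot and the job is handed in at 20.9 s of the 61 s allowed. I pushed them in one at a time, nested between the fingertips held 20 mm apart and about 2 mm above the black top. The middle foot went first, then the +x one, then the -x one.

**Feet:** the last wrist check put them at 20.7, 56.6 and 90.1 mm past the gate and within 1 mm of the slot's centre line, so all are wholly in. The side camera agreed to 2–4 mm, which is about its usual offset in this scene.

**Bystanders:** the knobs measured within about 4 mm of where they started, which is measurement scatter, and both were standing. The bottle and lacquer box moved less than 3 pixels in the side view.

**Checks that disagreed or failed:**
- The first picture after the retreat was taken while the arm was still settling, so every position in it was a few mm off. The repeat before handing in cleared that up.
- One detection missed the third foot while it waited at the gate. The next one found it.

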